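# Pack a set of four door wedges head to tail

### The arm

A 6-joint arm with a two-finger parallel gripper is mounted at the origin on the work surface. World frame = base frame: x ahead of the robot, y to its left, z up, the work surface at z = 0. Lengths are in m, angles in degrees, forces in N, time in s.
With the tool pointing down it reaches from about 0.35 to 0.8 m from the base axis. Payload 7.3 kg.
Tool frame: the origin (TCP) lies midway between the tips of the shut fingers; the grasp point (between the pads) lies 19 mm behind it (grasp_offset is the distance from the TCP to the grasp point, in m); z points along the fingers, y is the line along which they close (so a half turn about z gives the same grasp; the last joint's range is limited). The gripper opens to 85 mm and grips with 20 to 120 N. Pads are 22 mm wide; open, the fingers measure 114 mm over their backs; the gripper's body (76 mm by 85 mm) begins 54 mm behind the grasp point. The pads swing forward as they close: fully open they stand 13 mm farther back than shut.
Start: joints at [-81.99, 19.595, 87.324, -0, 73.075, -8.365], TCP at [0.148, -0.504, 0.231] pointing down, gripper open.
Joint ranges: [-145.02, 145.02], [-44.19, 115.74], [2.07, 154.8], [-57.11, 237.11], [16.16, 152.29], [-177.93, 177.93]. Speed limits (degrees/s): [147.25, 147.25, 180, 180, 180, 180].

### API

Orientations are given as [roll, pitch, yaw] about the fixed x, y, z axes, in that order (R = Rz(yaw) Ry(pitch) Rx(roll)).
In Python, from workcell import * gives the robot as it stands. The module is installed in compiled form; this text tells all that it offers.
- The arm moves only by the tool carry_out, never from a script. Its argument "motion" is a list of rows, each an object of numbers: "x", "y", "z": the shift along the tool's x, y, z in mm; "twist": the turn about the tool's z in rad; "claw": the gripper command: -1 is shut, 1 is fully open, values between are in proportion. In form: [{"x": .., "y": .., "z": .., "twist": .., "claw": ..}, ...]. A call has 1 to 20 rows; each row is the pose to reach, as a shift and turn from the pose commanded when the call began, along the tool's axes at that moment; what a row does not reach only later rows make up. A row lasts 1/12 s, in which the tool goes at most 41.7 mm and 7.16 degrees, less where a joint would pass 70% of its speed; a pose out of reach is approached as far as the arm can. A call with a gripper value outside its range is refused whole. The fingers move at their own pace and stop on an object; "squeeze" is the grip in N (left out, the last holds). Time passes only in rows, so rows that repeat a pose let the fingers close. It gives the time, the measured TCP pose, the force, the opening and the grip force at its end, in the units of the state.
- sense(): the state, without advancing time (a new reading comes with each control period).
- camera(name): name is "scene" or "side" or "wrist"; returns a dict with "color" (480x640x3 uint8, red, green, blue), "mtx" (3x3 intrinsics, pixels), "position" and "attitude" of the camera in the world. Camera axes: x right, y up, looking along -z (the intrinsics and any distortion apply to the point x, -y, -z); pixel columns grow to the right and rows downward; lengths in m; the calibration is good to about 2 mm. The wrist camera is an equidistant fisheye: a pixel r from the principal point sees the ray r / f radians off the axis. A picture is of the moment at which its call begins. There is no depth.
- finish_job(): hands the job in; it is judged then, once.
The state is a dict: "clock": time; "joint_pos": joint angles; "dq": joint speeds; "effort": joint torques, N m; "tcp_pos": TCP position; "ee_rot": TCP orientation; "force": force on the tool from outside, world axes, zero at the start; "wrist_torque": the same for the moment, N m; "finger_gap": finger opening in m; "grasp_force": force on a finger pad.
Only numpy, scipy, OpenCV 4.12 (cv2) and the standard library are available. Lean on these libraries where they do the work, as an engineer would, in place of code of your own. Each camera call takes 0.05 s, during which the arm holds its last target. There are 200 camera calls.

### The job

Two of a set of four door wedges already lie head to tail in the spring-sided packing frame; slide in the two other long wedges lying on the counter, so that all four lie alternately head to tail and fill the frame as one rectangle. The first goes in thick end first, flat face against the pair; then drive the last one in thin end first, pushing against its thick end, until it comes up against the end stop and is pressed firmly (but not violently) home. Leave the short wedge and the other things on the counter where they are.

Things in the scene. Friction and masses are not known exactly. Their poses are not given: they have to be found in the camera images.
- frame: Steel packing frame fixed to the counter, no floor (wedges slide on the counter). Origin on the counter, middle of the 120 x 120 mm square the pack fills; x from the open mouth to the end stop, y to the fixed rail. Rail inner face at y +60 mm, stop face at x +60 mm, both 12 mm thick, 28 mm high. Sprung fence on the -y side; housing behind it ends at y -112 mm. Sides begin at x -40 mm.
- mouth (a point): Open end of the frame: on the counter, 60 mm before the frame's origin (x -60 mm, y 0), where the near ends of the finished wedges lie, 20 mm outside the rails. Pack places, as wedge origins in the frame (x, y in mm): (0, +45) and (0, +15), taken at the start with head at the stop and head at the mouth; then (0, -15) and (0, -45).
- place3 (a point): Third place, point (0, -15) mm of the frame on the counter: origin of the first wedge to be slid in, its head at the end stop (wedge x along frame x), flat face towards the pair.
- place4 (a point): Fourth place, point (0, -45) mm of the frame on the counter: origin of the last wedge, its head at the mouth (wedge x against frame x), flat face against the fence. On the last 80 mm or so it slides along the sloping face of the third wedge, 2 mm towards the fence for every 10 mm inwards; a pusher that cannot follow sideways makes it jam.
- stop: End stop: steel bar fixed across the frame's +x end. Origin on the counter at its inner face, 17 mm to the -y side of the frame's middle. The last wedge must lean on it with over 6 N for 0.1 s, on top of the 5 to 15 N that driving it takes: feel for the steep rise at the end. Push level: bearing down on it only adds friction with the counter (then 30 N in all may not do). Over 60 N on the stop would bend it.
- fence (a joint): How far the sprung side fence is pushed back (m). At 0 (rest) its inner face is at y -50 mm of the frame, at 0.010 with the finished pack in, 0.016 at most. It presses towards the pack with about 1.3 N at rest, 3.8 N at 0.010. Plate 28 mm high, along x from -38 to +56 mm, with a flared lip to x -56 mm that guides a wedge in.
- wedge_a: Beech door wedge on its side, 36 mm high, 0.07-0.14 kg. From above a right trapezoid 120 mm long; thick end (head) 42 mm, thin end 18 mm. Origin at its underside, half length, midway between the long faces (15 mm to each). x lengthwise to the head; flat face on +y, parallel to x; sloping face on -y, 11.3 degrees to x; z up. This one lies in the frame against the fixed rail, head at the end stop.
- wedge_b: Beech door wedge on its side, 36 mm high, 0.07-0.14 kg. From above a right trapezoid 120 mm long; thick end (head) 42 mm, thin end 18 mm. Origin at its underside, half length, midway between the long faces (15 mm to each). x lengthwise to the head; flat face on +y, parallel to x; sloping face on -y, 11.3 degrees to x; z up. This one lies in the frame next to wedge_a, head at the mouth, sloping faces together.
- wedge_c: Beech door wedge on its side, 36 mm high, 0.07-0.14 kg. From above a right trapezoid 120 mm long; thick end (head) 42 mm, thin end 18 mm. Origin at its underside, half length, midway between the long faces (15 mm to each). x lengthwise to the head; flat face on +y, parallel to x; sloping face on -y, 11.3 degrees to x; z up. Loose on the counter; wedge_c and wedge_d are interchangeable.
- wedge_d: Beech door wedge on its side, 36 mm high, 0.07-0.14 kg. From above a right trapezoid 120 mm long; thick end (head) 42 mm, thin end 18 mm. Origin at its underside, half length, midway between the long faces (15 mm to each). x lengthwise to the head; flat face on +y, parallel to x; sloping face on -y, 11.3 degrees to x; z up. Loose on the counter; wedge_c and wedge_d are interchangeable.
- wedge_a_head (a point): Middle of the head end of wedge_a: 60 mm from its origin along its x, 18 mm up.
- wedge_b_head (a point): Middle of the head end of wedge_b: 60 mm from its origin along its x, 18 mm up.
- wedge_c_head (a point): Middle of the head end of wedge_c: 60 mm from its origin along its x, 18 mm up.
- wedge_d_head (a point): Middle of the head end of wedge_d: 60 mm from its origin along its x, 18 mm up.
- short_wedge: Bystander: a shorter wedge, 80 mm long, 34 mm to 12 mm thick, 36 mm high, same wood and axes; not part of the set. Origin on the counter, mid length.
- packer_block: Bystander: straight wooden block 100 x 32 x 36 mm. Origin at the centre of its underside, x lengthwise.
- hammer: Bystander: hammer lying on the counter.
- glue_can: Bystander: can 70 mm across, 90 mm high, standing.
Not all that is in view belongs to the job. Leave any red look-alike of the wedge_c alone. What is shaped like the wedge_a but red is not meant.

How it is judged (in metres and radians):
On the way, in this order (a step that is already met when the one before it is completed fails the run):
1. one of the loose wedges lies in the third place, thick end first against the end stop, beside the pair (((x of wedge_c in the frame of frame between -0.008 and 0.008 m and y of wedge_c in the frame of frame between -0.029 and -0.009 m and x of wedge_c_head in the frame of frame above 0.05 m and angle between the x axis of wedge_c and the x axis of frame, either way round below 0.12 rad and angle between wedge_c's own z axis and vertical below 0.06 rad and height (world z) of wedge_c below 0.005 m) or (x of wedge_d in the frame of frame between -0.008 and 0.008 m and y of wedge_d in the frame of frame between -0.029 and -0.009 m and x of wedge_d_head in the frame of frame above 0.05 m and angle between the x axis of wedge_d and the x axis of frame, either way round below 0.12 rad and angle between wedge_d's own z axis and vertical below 0.06 rad and height (world z) of wedge_d below 0.005 m))), for 0.1 s.
2. the other is driven in thin end first and leans on the end stop with more than 6 N (((x of wedge_c in the frame of frame between -0.004 and 0.004 m and y of wedge_c in the frame of frame between -0.052 and -0.038 m and contact force between stop and wedge_c above 6 N) or (x of wedge_d in the frame of frame between -0.004 and 0.004 m and y of wedge_d in the frame of frame between -0.052 and -0.038 m and contact force between stop and wedge_d above 6 N))), for 0.1 s.
At the end, for the whole second after the job is handed in: All four long wedges lie flat and at rest in the frame, alternately head to tail (heads at the end stop, the mouth, the end stop, the mouth, counted from the fixed rail), each within 4 mm of its place along the frame (against the end stop), 5 mm across it, and 0.06 rad of the frame's direction (x of wedge_a in the frame of frame between -0.004 and 0.004 m and y of wedge_a in the frame of frame between 0.04 and 0.05 m and x of wedge_a_head in the frame of frame above 0.05 m and angle between the x axis of each of wedge_a, wedge_b and the x axis of frame, either way round below 0.06 rad and angle between each of wedge_a, wedge_b's own z axis and vertical below 0.06 rad and height (world z) of each of wedge_a, wedge_b below 0.005 m and x of wedge_b in the frame of frame between -0.004 and 0.004 m and y of wedge_b in the frame of frame between 0.01 and 0.02 m and x of wedge_b_head in the frame of frame below -0.05 m and ((x of wedge_c in the frame of frame between -0.004 and 0.004 m and y of wedge_c in the frame of frame between -0.02 and -0.01 m and x of wedge_c_head in the frame of frame above 0.05 m and angle between the x axis of each of wedge_c, wedge_d and the x axis of frame, either way round below 0.06 rad and angle between each of wedge_c, wedge_d's own z axis and vertical below 0.06 rad and height (world z) of each of wedge_c, wedge_d below 0.005 m and x of wedge_d in the frame of frame between -0.004 and 0.004 m and y of wedge_d in the frame of frame between -0.05 and -0.04 m and x of wedge_d_head in the frame of frame below -0.05 m) or (x of wedge_d in the frame of frame between -0.004 and 0.004 m and y of wedge_d in the frame of frame between -0.02 and -0.01 m and x of wedge_d_head in the frame of frame above 0.05 m and angle between the x axis of each of wedge_d, wedge_c and the x axis of frame, either way round below 0.06 rad and angle between each of wedge_d, wedge_c's own z axis and vertical below 0.06 rad and height (world z) of each of wedge_d, wedge_c below 0.005 m and x of wedge_c in the frame of frame between -0.004 and 0.004 m and y of wedge_c in the frame of frame between -0.05 and -0.04 m and x of wedge_c_head in the frame of frame below -0.05 m)) and linear speed of each of wedge_a, wedge_b, wedge_c, wedge_d below 0.02 m/s); the robot touches nothing.
It fails at once if a bystander (short wedge, straight block, hammer or can) is moved by more than 30 mm (distance of any of short_wedge, packer_block, hammer, glue_can from where it was at the start of the episode above 0.03 m).
It fails at once if the end stop is loaded with more than 60 N (contact force between stop and anything else above 60 N).
It also fails if it takes over 72 s, if anything falls off the work surface, if the arm or the gripper's body presses on something with over 40 N, if the wrist force passes 120 N, or if a joint passes its speed limit or range.

## Working session

There is one attempt and no reset: what is moved stays moved. The work goes in short steps, Python scripts to look and compute and a tool call to move; the robot and the scene stay as the last step left them, time stands still between calls to the robot, and variables do not carry over. Pictures are saved under pics/ and viewed, at most 10 in all, crops included, and the job is handed in when it is done.

Besides the shell and the picture viewer there is one more tool, called after "Request:" as name(argument=value, ...), one argument or row to a line, values as JSON. carry_out: Moves the arm, as the interface text tells. Its arguments: {"type":"object","properties":{"motion":{"type":"array"},"squeeze":{"type":"number"}},"required":["motion"]}

```bash
mkdir -p pics; python3 - <<'E'
from workcell import *
import cv2,numpy as np
s=sense();print({k:np.round(v,3).tolist() for k,v in s.items()})
for n in("scene","side"):
    c=camera(n);cv2.imwrite(f"pics/{n}0.png",c["color"][:,:,::-1]);print(n,c["mtx"],c["position"],c["attitude"])
E
```

```text
{'clock': 0.0, 'joint_pos': [-81.989, 19.638, 87.379, -0.002, 73.076, -8.365], 'dq': [-0.02, -0.032, -0.039, 0.023, -0.007, 0.053], 'effort': [0.002, -43.367, -24.601, -0.0, 0.008, 0.0], 'tcp_pos': [0.148, -0.503, 0.231], 'ee_rot': [-179.908, -0.011, 16.376], 'force': [-0.097, 0.178, 0.117], 'wrist_torque': [-0.002, -0.065, -0.045], 'grasp_force': 0.0, 'finger_gap': 0.085}
scene [[436.13233752   0.         314.32203208]
 [  0.         436.13233752 244.60348545]
 [  0.           0.           1.        ]] [ 1.20065401 -0.23311681  1.04449889] [31.72474016  0.63594262 65.88819688]
side [[616.85700606   0.         319.32595108]
 [  0.         616.85700606 251.54296466]
 [  0.           0.           1.        ]] [-0.00671471  0.68953964  1.12548209] [  40.90849729   -0.88610281 -136.2231328 ]
```

View pics/scene0.png

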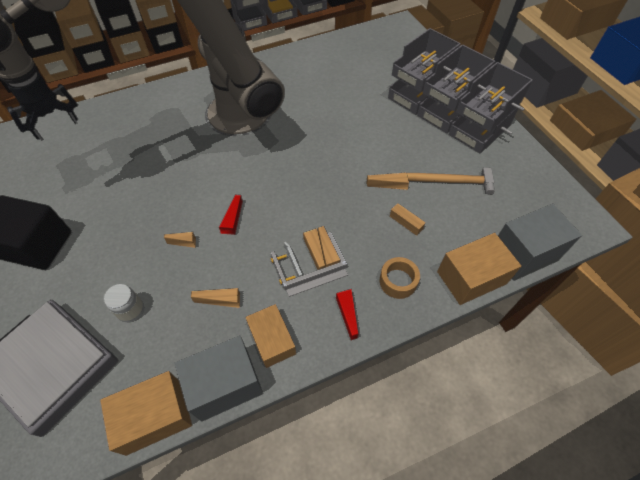

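View pics/side0.png

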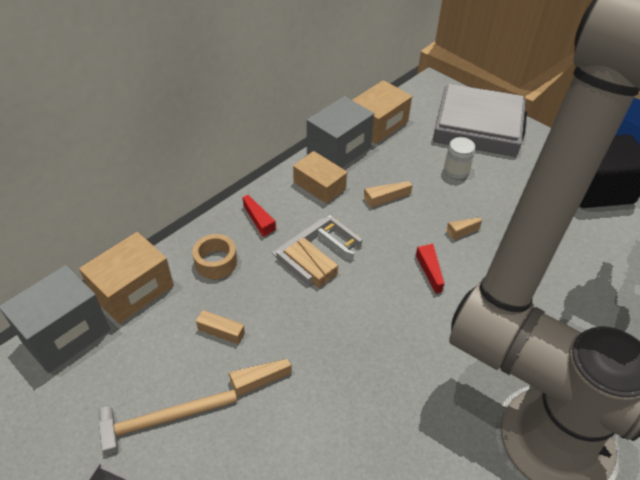

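```bash
python3 - <<'E'
import cv2,numpy as np
s=cv2.imread("pics/scene0.png");d=cv2.imread("pics/side0.png")
def cr(i,x,y,w,h,f=None):return cv2.resize(i[y:y+h,x:x+w],(400,300),interpolation=cv2.INTER_CUBIC)
m=np.vstack([np.hstack([cr(s,260,210,100,75),cr(d,260,205,120,90)]),np.hstack([cr(s,350,150,100,75),cr(d,200,340,100,75)])])
cv2.imwrite("pics/m1.png",m)
for n,p in(("s",(216,295)),("s",(312,245)),("s",(385,181)),("s",(440,180)),("s",(216,320))):print(p,s[p[1],p[0]],cv2.cvtColor(s,cv2.COLOR_BGR2HSV)[p[1],p[0]])
E
```

```text
(216, 295) [ 85 133 178] [ 15 133 178]
(312, 245) [ 86 136 181] [ 16 134 181]
(385, 181) [ 54  84 110] [ 16 130 110]
(440, 180) [ 61  96 126] [ 16 132 126]
(216, 320) [113 118 115] [ 48  11 118]
```

View pics/m1.png

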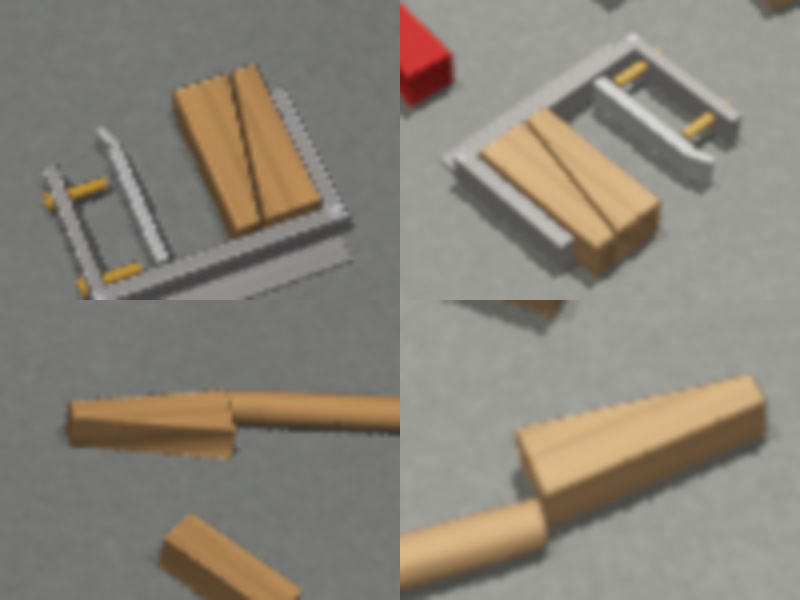

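```bash
cat >h.py <<'E'
import cv2,numpy as np
from scipy.spatial.transform import Rotation as R
from scipy.optimize import minimize
K={"scene":(436.13233752,314.32203208,244.60348545,[1.20065401,-0.23311681,1.04449889],[31.72474016,0.63594262,65.88819688]),
"side":(616.85700606,319.32595108,251.54296466,[-0.00671471,0.68953964,1.12548209],[40.90849729,-0.88610281,-136.2231328])}
def proj(n,P):
    f,cx,cy,p,a=K[n];q=(np.asarray(P)-p)@R.from_euler("xyz",a,degrees=True).as_matrix()
    return np.c_[cx-f*q[:,0]/q[:,2],cy+f*q[:,1]/q[:,2]]
def unproj(n,uv,z):
    f,cx,cy,p,a=K[n];d=R.from_euler("xyz",a,degrees=True).apply([(uv[0]-cx)/f,-(uv[1]-cy)/f,-1]);return p+d*(z-p[2])/d[2]
WEDGE=[(-60,15),(60,15),(60,-27),(-60,-3)]
BOX=[(-60,60),(60,60),(60,0),(-60,0)]
def place(poly,x,h=36):
    c,s=np.cos(x[2]),np.sin(x[2]);q=np.array(poly)/1000@np.array([[c,s],[-s,c]])+x[:2]
    return np.vstack([np.c_[q,0*q[:,0]],np.c_[q,0*q[:,0]+h/1000]])
def wood(im):
    h=cv2.cvtColor(im,cv2.COLOR_BGR2HSV);return ((h[...,1]>75)&(h[...,0]>8)&(h[...,0]<25)).astype(np.uint8)
S=4
def render(n,P):
    u=proj(n,P);m=np.zeros((480*S,640*S),np.uint8)
    cv2.fillConvexPoly(m,cv2.convexHull(np.round(((u+.5)*S-.5)*16).astype(np.int32)),1,shift=4)
    return cv2.resize(m.astype(np.float32),(640,480),interpolation=cv2.INTER_AREA)
def fit(poly,ims,seeds,x0,ignore={}):
    M={}
    for n,sd in seeds.items():
        _,l=cv2.connectedComponents(wood(ims[n]));m=(l==l[sd[1],sd[0]]).astype(np.float32);w=np.ones_like(m)
        for a in ignore.get(n,[]):w[a[1]:a[3],a[0]:a[2]]=0
        M[n]=(m,w)
    def cost(v):
        t=0
        for n,(m,w) in M.items():
            r=render(n,place(poly,[v[0]/1000,v[1]/1000,v[2]/100]));t+=(np.abs(r-m)*w).sum()/(m*w).sum()
        return t
    v0=np.array([x0[0]*1000,x0[1]*1000,x0[2]*100]);best=None
    for k in(20,6):
        r=minimize(cost,v0,method="Nelder-Mead",options=dict(initial_simplex=np.vstack([v0]+[v0+np.eye(3)[i]*k for i in range(3)]),xatol=.05,fatol=1e-4,maxiter=150));v0=r.x
    return np.array([v0[0]/1000,v0[1]/1000,v0[2]/100]),r.fun
E
python3 - <<'E'
from h import *
ims={n:cv2.imread(f"pics/{n}0.png") for n in K}
def g(head,tail):
    a=unproj("scene",head,.036)[:2];b=unproj("scene",tail,.036)[:2];m=(a+b)/2;d=a-b;return [*m,np.arctan2(d[1],d[0])],np.hypot(*d)
for nm,poly,hd,tl,seeds,ign in(("c",WEDGE,(238,295),(194,293),{"scene":(216,295),"side":(388,192)},{}),
 ("d",WEDGE,(408,178),(368,178),{"scene":(385,181),"side":(260,376)},{"scene":[(407,160,640,183)],"side":[(0,386,237,480)]})):
    x0,L=g(hd,tl);print(nm,x0,L)
    for fl in(0,np.pi):
        x,f=fit(poly,ims,seeds,[x0[0],x0[1],x0[2]+fl],ign);print(x[:2].round(4),np.degrees(x[2]).round(2),round(f,3))
x0,L=g((330,262),(310,232));x0[2]
x,f=fit(BOX,ims,{"scene":(312,245),"side":(310,258)},[x0[0],x0[1]-.03,x0[2]]);print("frame",x0,x[:2].round(4),np.degrees(x[2]).round(2),round(f,3))
c=place([(-60,0),(60,0),(60,-112),(60,72)],x,0);print(proj("scene",c[:4]).round(),c[:4].round(3))
E
```

```text
c [np.float64(0.6580690992210227), np.float64(-0.2771284844963491), np.float64(1.0952740221487125)] 0.11325600075119056
[ 0.6568 -0.2831] 69.76 0.278
[ 0.6597 -0.2807] 254.66 0.597
d [np.float64(0.5044455772289522), np.float64(0.30794087158553496), np.float64(1.1405176982402498)] 0.11951681988793764
[0.5005 0.308 ] 71.19 0.23
[0.5033 0.3115] 257.98 0.51
frame [np.float64(0.6391544852854891), np.float64(0.022151962117524904), np.float64(0.08961449841218534)] [ 0.635  -0.0046] -3.42 0.446
[[303. 239.]
 [318. 274.]
 [279. 287.]
 [343. 265.]] [[ 0.575 -0.001  0.   ]
 [ 0.695 -0.008  0.   ]
 [ 0.688 -0.12   0.   ]
 [ 0.699  0.064  0.   ]]
```

```bash
python3 - <<'E'
from h import *
ims={n:cv2.imread(f"pics/{n}0.png") for n in K}
def rep(n,L):
    q=np.array([unproj(n,u,.036)[:2] for u in L]);print(n,(q*1000).round().tolist(),[(np.hypot(*(q[i]-q[(i+1)%len(q)]))*1000).round(1) for i in range(len(q))],(q.mean(0)*1000).round(1))
    for i in(0,1,2,3):
        d=q[(i+1)%4]-q[i];print(round(np.degrees(np.arctan2(d[1],d[0])),1),end=" ")
    print()
rep("scene",[(303.5,233),(324.5,226.5),(340,261.2),(319.5,269)])
rep("side",[(319.1,279),(338,266.5),(304.4,237.4),(284.6,250)])
o=[]
cx=[("c",WEDGE,[.6568,-.2831,np.radians(69.76)],(216,295),(388,192)),("d",WEDGE,[.5005,.308,np.radians(71.19)],(388,182),(260,376)),("f",BOX,[.635,-.0046,np.radians(-3.42)],(315,247),(310,258))]
for k,n in enumerate(K):
    row=[]
    for it in cx:
        x0,y0=np.array(it[3+k])-(33,37);c=cv2.resize(ims[n][y0:y0+75,x0:x0+66],(264,300),interpolation=cv2.INTER_CUBIC)
        u=((proj(n,place(it[1],it[2]))-(x0,y0)+.5)*4).astype(np.int32)
        for a in(u[:4],u[4:]):cv2.polylines(c,[a],True,(255,0,0) if a is u[:4] else (0,255,0),1)
        cv2.polylines(c,[u[4:]],True,(0,255,0),1)
        row.append(c)
    o.append(np.hstack(row))
cv2.imwrite("pics/m2.png",np.vstack(o))
E
```

```text
scene [[580.0, -0.0], [585.0, 61.0], [703.0, 52.0], [701.0, -7.0]] [np.float64(62.1), np.float64(118.3), np.float64(59.3), np.float64(121.5)] [642.2  26.6]
85.9 -4.5 -91.1 176.9 
side [[578.0, 56.0], [572.0, -1.0], [691.0, -11.0], [696.0, 50.0]] [np.float64(57.0), np.float64(118.5), np.float64(61.0), np.float64(117.6)] [634.2  23.3]
-95.7 -4.8 85.3 177.2
```

View pics/m2.png

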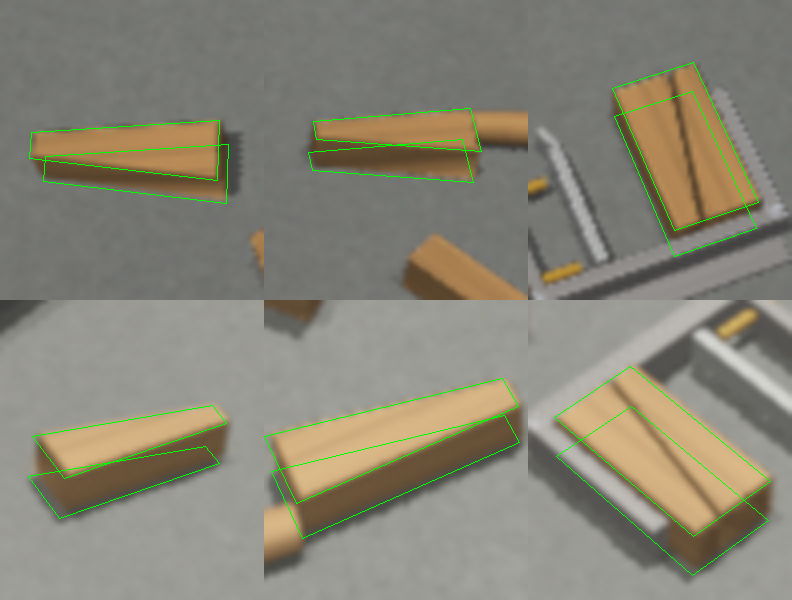

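Request:
carry_out(
  motion=[
    {"x": 537,"y": -366,"z": -29,"twist": -0.857,"claw": 1},
    {"x": 537,"y": -366,"z": -29,"twist": -0.857,"claw": 1},
    {"x": 537,"y": -366,"z": -29,"twist": -0.857,"claw": 1},
    {"x": 537,"y": -366,"z": -29,"twist": -0.857,"claw": 1},
    {"x": 537,"y": -366,"z": -29,"twist": -0.857,"claw": 1},
    {"x": 537,"y": -366,"z": -29,"twist": -0.857,"claw": 1},
    {"x": 537,"y": -366,"z": -29,"twist": -0.857,"claw": 1},
    {"x": 537,"y": -366,"z": -29,"twist": -0.857,"claw": 1},
    {"x": 537,"y": -366,"z": -29,"twist": -0.857,"claw": 1},
    {"x": 537,"y": -366,"z": -29,"twist": -0.857,"claw": 1},
    {"x": 537,"y": -366,"z": -29,"twist": -0.857,"claw": 1},
    {"x": 537,"y": -366,"z": -29,"twist": -0.857,"claw": 1},
    {"x": 537,"y": -366,"z": -29,"twist": -0.857,"claw": 1},
    {"x": 537,"y": -366,"z": -29,"twist": -0.857,"claw": 1},
    {"x": 537,"y": -366,"z": -29,"twist": -0.857,"claw": 1},
    {"x": 537,"y": -366,"z": -29,"twist": -0.857,"claw": 1},
    {"x": 537,"y": -366,"z": -29,"twist": -0.857,"claw": 1},
    {"x": 537,"y": -366,"z": -29,"twist": -0.857,"claw": 1},
    {"x": 537,"y": -366,"z": -29,"twist": -0.857,"claw": 1},
    {"x": 537,"y": -366,"z": -29,"twist": -0.857,"claw": 1},
  ],
)

```text
clock: 1.77
tcp_pos: [0.5594, -0.0021, 0.2601]
ee_rot: [-180.0, 0.0, 65.4]
force: [-0.2, -0.3, 0.5]
finger_gap: 0.0856
grasp_force: 0.0
```

```bash
python3 - <<'E'
from workcell import *
import cv2,numpy as np,json
c=camera("wrist");cv2.imwrite("pics/w1.png",c["color"][:,:,::-1]);print(c["mtx"],c["position"],c["attitude"])
json.dump({k:np.array(c[k]).tolist() for k in("mtx","position","attitude")},open("w1.json","w"))
E
```

```text
[[371.64829954   0.         322.33642346]
 [  0.         371.64829954 236.63683995]
 [  0.           0.           1.        ]] [0.58995386 0.06552813 0.40242913] [-1.70314138e+01  2.01809674e-02 -2.46013753e+01]
```

View pics/w1.png

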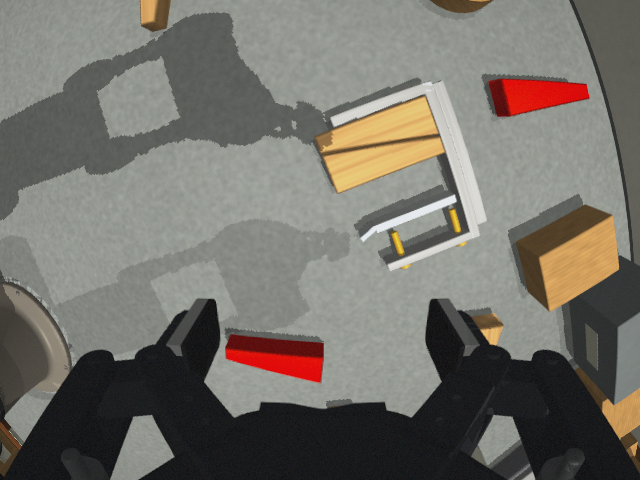

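```bash
cat >>h.py <<'E'
import json
K2=K
_old=proj
W={}
def loadw(name,js):
    d=json.load(open(js));W[name]=(d["mtx"][0][0],d["mtx"][0][2],d["mtx"][1][2],np.array(d["position"]),R.from_euler("xyz",d["attitude"],degrees=True).as_matrix())
def proj(n,P):
    if n in K: return _old(n,P)
    f,cx,cy,p,M=W[n];q=(np.asarray(P)-p)@M*[1,-1,-1];r=np.hypot(q[:,0],q[:,1]);k=f*np.arctan2(r,q[:,2])/np.maximum(r,1e-9)
    return np.c_[cx+k*q[:,0],cy+k*q[:,1]]
def unprojw(n,uv,z):
    f,cx,cy,p,M=W[n];a=np.array([uv[0]-cx,uv[1]-cy]);r=np.hypot(*a);t=r/f
    d=M@(np.array([a[0]/r*np.sin(t),a[1]/r*np.sin(t),np.cos(t)])*[1,-1,-1]);return p+d*(z-p[2])/d[2]
def snap(js,png):
    from workcell import camera
    c=camera("wrist");cv2.imwrite(png,c["color"][:,:,::-1]);json.dump({k:np.array(c[k]).tolist() for k in("mtx","position","attitude")},open(js,"w"))
E
python3 - <<'E'
from h import *
loadw("w1","w1.json");im=cv2.imread("pics/w1.png")
q=np.array([unprojw("w1",u,.036)[:2] for u in[(316,137),(428,96),(444,150),(338,193)]])*1000
print(q.round(),[np.hypot(*(q[i]-q[i-3])).round(1) for i in range(4)])
for i in range(4):
    d=q[(i+1)%4]-q[i];print(np.degrees(np.arctan2(d[1],d[0])).round(1),end=" ")
m=wood(im);x,f=fit(BOX,{"w1":im},{"w1":(390,140)},[.636,-.005,-.065]);print(x[:2].round(4),np.degrees(x[2]).round(2),round(f,3))
# checks: steel corners, fence
for t,u,z in(("stop top inner near fence end",(470,222),.028),("rail/stop outer corner",(440,82),.028),("fence top inner R",(455,196),.028),("fence lip start",(378,224),.028)):
    p=unprojw("w1",u,z)[:2]-x[:2];c,s=np.cos(x[2]),np.sin(x[2]);print(t,(1000*np.array([c*p[0]+s*p[1],-s*p[0]+c*p[1]])).round(1))
u=proj("w1",place(BOX,x));c=im.copy()
cv2.polylines(c,[u[:4].astype(int)],True,(255,0,0));cv2.polylines(c,[u[4:].astype(int)],True,(0,255,0))
st=place([(60,72),(60,-112),(72,-112),(72,72)],x,28);v=proj("w1",st);cv2.polylines(c,[v[4:].astype(int)],True,(0,0,255))
cv2.imwrite("pics/w1o.png",cv2.resize(c[60:290,290:520],(600,600),interpolation=cv2.INTER_CUBIC))
E
```

```text
[[580.  58.]
 [699.  53.]
 [694.  -4.]
 [576.  -1.]] [np.float64(119.4), np.float64(57.1), np.float64(117.2), np.float64(60.0)]
-2.9 -95.6 178.6 86.7 [ 0.6345 -0.0033] -2.43 0.031
stop top inner near fence end [ 65.9 -84.9]
rail/stop outer corner [82.3 68. ]
fence top inner R [ 57.5 -50.7]
fence lip start [-31.4 -48.5]
```

View pics/w1o.png

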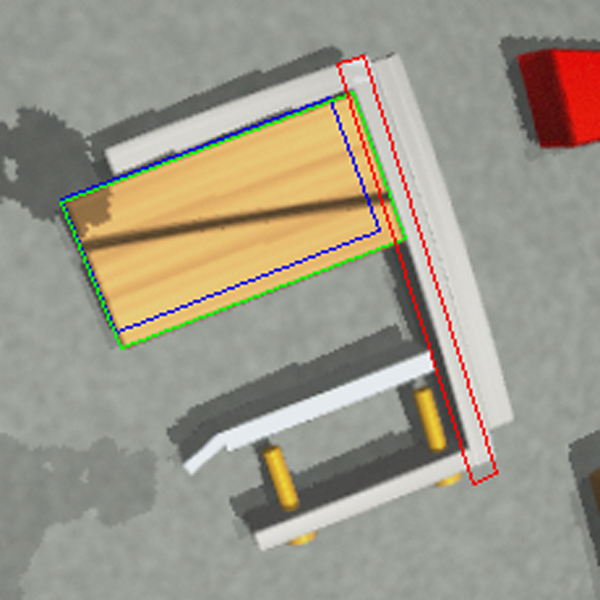

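Request:
carry_out(
  motion=[
    {"x": 222,"y": -182,"z": 100,"twist": 0,"claw": 1},
    {"x": 222,"y": -182,"z": 100,"twist": 0,"claw": 1},
    {"x": 222,"y": -182,"z": 100,"twist": 0,"claw": 1},
    {"x": 222,"y": -182,"z": 100,"twist": 0,"claw": 1},
    {"x": 222,"y": -182,"z": 100,"twist": 0,"claw": 1},
    {"x": 222,"y": -182,"z": 100,"twist": 0,"claw": 1},
    {"x": 222,"y": -182,"z": 100,"twist": 0,"claw": 1},
    {"x": 222,"y": -182,"z": 100,"twist": 0,"claw": 1},
    {"x": 222,"y": -182,"z": 100,"twist": 0,"claw": 1},
    {"x": 222,"y": -182,"z": 100,"twist": 0,"claw": 1},
    {"x": 222,"y": -182,"z": 100,"twist": 0,"claw": 1},
  ],
)

```text
clock: 2.73
tcp_pos: [0.4875, 0.2749, 0.161]
ee_rot: [179.9, -0.0, 65.4]
force: [-0.2, -1.1, 0.7]
finger_gap: 0.0857
grasp_force: 0.0
```

```bash
python3 - <<'E'
from h import *
snap("w2.json","pics/w2.png");loadw("w2","w2.json");im=cv2.imread("pics/w2.png")
x0=[.5005,.308,np.radians(71.2)];u=proj("w2",place(WEDGE,x0));print(u.round())
s=u[4:].mean(0).astype(int)
h=u[5:7].mean(0); print("head px",h)
x,f=fit(WEDGE,{"w2":im},{"w2":tuple(s)},x0);print(x[:2].round(4),np.degrees(x[2]).round(2),round(f,3))
c=im.copy();u=proj("w2",place(WEDGE,x))
cv2.polylines(c,[u[:4].astype(int)],True,(255,0,0));cv2.polylines(c,[u[4:].astype(int)],True,(0,255,0));cv2.imwrite("pics/w2o.png",c)
E
```

```text
[[310. 245.]
 [294. 103.]
 [346.  98.]
 [331. 243.]
 [309. 259.]
 [290. 100.]
 [349.  94.]
 [332. 257.]]
head px [319.77532077  96.65277563]
[0.4988 0.3089] 70.8 0.35
```

View pics/w2o.png

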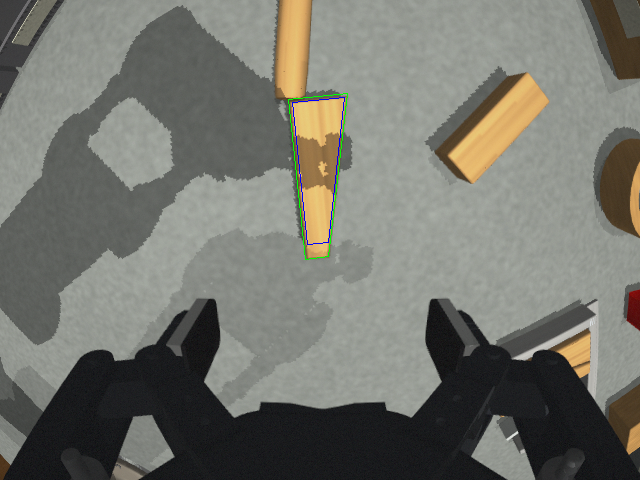

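Request:
carry_out(
  motion=[
    {"x": 0,"y": -4,"z": 40,"twist": 0,"claw": 1},
    {"x": 0,"y": -4,"z": 80,"twist": 0,"claw": 1},
    {"x": 0,"y": -4,"z": 120,"twist": 0,"claw": 1},
    {"x": 0,"y": -4,"z": 150,"twist": 0,"claw": 1},
    {"x": 0,"y": -4,"z": 150,"twist": 0,"claw": 1},
    {"x": 0,"y": -4,"z": 150,"twist": 0,"claw": -1},
    {"x": 0,"y": -4,"z": 150,"twist": 0,"claw": -1},
    {"x": 0,"y": -4,"z": 150,"twist": 0,"claw": -1},
    {"x": 0,"y": -4,"z": 150,"twist": 0,"claw": -1},
    {"x": 0,"y": -4,"z": 150,"twist": 0,"claw": -1},
    {"x": 0,"y": -4,"z": 150,"twist": 0,"claw": -1},
    {"x": 0,"y": -4,"z": 150,"twist": 0,"claw": -1},
    {"x": 0,"y": -4,"z": 150,"twist": 0,"claw": -1},
    {"x": 0,"y": -4,"z": 150,"twist": 0,"claw": -1},
  ],
  squeeze=50,
)

```text
clock: 3.95
tcp_pos: [0.484, 0.2784, 0.0123]
ee_rot: [179.9, -0.1, 65.5]
force: [-1.6, -1.3, 8.4]
finger_gap: 0.0234
grasp_force: 48.7
```

Request:
carry_out(
  motion=[
    {"x": 0,"y": 0,"z": -35,"twist": 0,"claw": -1},
    {"x": 0,"y": 0,"z": -65,"twist": 0,"claw": -1},
    {"x": -269,"y": 106,"z": -65,"twist": 1.281,"claw": -1},
    {"x": -269,"y": 106,"z": -65,"twist": 1.281,"claw": -1},
    {"x": -269,"y": 106,"z": -65,"twist": 1.281,"claw": -1},
    {"x": -269,"y": 106,"z": -65,"twist": 1.281,"claw": -1},
    {"x": -269,"y": 106,"z": -65,"twist": 1.281,"claw": -1},
    {"x": -269,"y": 106,"z": -65,"twist": 1.281,"claw": -1},
    {"x": -269,"y": 106,"z": -65,"twist": 1.281,"claw": -1},
    {"x": -269,"y": 106,"z": -65,"twist": 1.281,"claw": -1},
    {"x": -269,"y": 106,"z": -65,"twist": 1.281,"claw": -1},
    {"x": -269,"y": 106,"z": -65,"twist": 1.281,"claw": -1},
    {"x": -269,"y": 106,"z": -65,"twist": 1.281,"claw": -1},
    {"x": -269,"y": 106,"z": -65,"twist": 1.281,"claw": -1},
    {"x": -269,"y": 106,"z": -65,"twist": 1.281,"claw": -1},
    {"x": -269,"y": 106,"z": -65,"twist": 1.281,"claw": -1},
  ],
)

```text
clock: 5.28
tcp_pos: [0.4679, -0.0106, 0.0756]
ee_rot: [180.0, -0.0, -7.8]
force: [0.7, 0.1, -0.5]
finger_gap: 0.0232
grasp_force: 49.4
```

```bash
cat >>h.py <<'E'
F=np.array([.6345,-.0033,np.radians(-2.43)])
def inF(x):
    c,s=np.cos(F[2]),np.sin(F[2]);p=np.array(x[:2])-F[:2];return (1000*(c*p[0]+s*p[1])).round(1),(1000*(-s*p[0]+c*p[1])).round(1)
def toF(a,b):
    c,s=np.cos(F[2]),np.sin(F[2]);return F[:2]+np.array([c*a-s*b,s*a+c*b])/1000
def shift(st,p,psi=None):
    """world target p (m), yaw -> tool x,y,z mm, twist"""
    y=np.radians(st["ee_rot"][2]);d=(np.array(p)-st["tcp_pos"])*1000
    t=0 if psi is None else -np.radians((psi-st["ee_rot"][2]+180)%360-180)
    return np.round([np.cos(y)*d[0]+np.sin(y)*d[1],np.sin(y)*d[0]-np.cos(y)*d[1],-d[2],t],3)
E
python3 - <<'E'
from h import *
from workcell import *
snap("w3.json","pics/w3.png");loadw("w3","w3.json");im=cv2.imread("pics/w3.png")
st=sense();print(st["tcp_pos"],st["ee_rot"],st["finger_gap"],inF(st["tcp_pos"]))
z0=st["tcp_pos"][2]-.0123
import h
_p=h.place
h.place=lambda poly,x,hh=36:_p(poly,x,hh)+[0,0,z0]
x0=np.r_[toF(-130,-17.5),F[2]];u=h.proj("w3",h.place(WEDGE,x0));print(u.round().tolist())
x,f=fit(WEDGE,{"w3":im},{"w3":tuple(u[4:].mean(0).astype(int))},x0);print("held",inF(x),np.degrees(x[2]-F[2]),f)
h.place=_p
b=proj("w3",place(BOX,F));print(b[4:].mean(0))
x,f=fit(BOX,{"w3":im},{"w3":tuple(b[4:].mean(0).astype(int))},F);print("frame",x[:2],np.degrees(x[2]),f)
cv2.imwrite("pics/w3.png",im)
E
```

```text
[ 0.46785351 -0.01061655  0.07552243] [ 1.79992739e+02 -2.54810067e-02 -7.83500786e+00] 0.023308653730340065 (np.float64(-166.2), np.float64(-14.4))
[[302.0, 338.0], [271.0, 78.0], [373.0, 69.0], [339.0, 335.0], [298.0, 384.0], [256.0, 64.0], [388.0, 52.0], [343.0, 381.0]]
held (np.float64(-133.5), np.float64(-18.1)) -0.6586393450464312 0.2862095832824707
[209.64119981 -18.74353214]
frame [0.51037341 0.01365329] -2.7059917660369845 0.9049614071846008
```

View pics/w3.png

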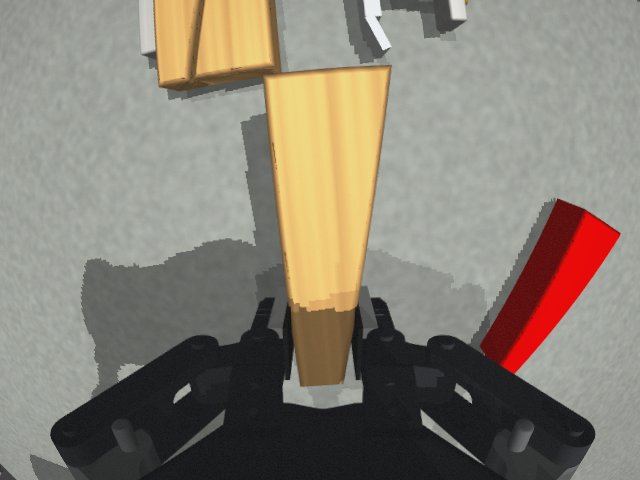

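```bash
python3 - <<'E'
from h import *
from workcell import *
loadw("w3","w3.json");loadw("w1","w1.json")
print([inF(unprojw("w3",u,z)) for u,z in(((481,346),.036),((512,374),.036),((557,199),.036),((619,235),.036),((265,77),.099),((390,66),.099))])
print([inF(unprojw("w1",u,z)) for u,z in(((227,336),.036),((226,357),.036),((323,343),.036),((321,382),.036))])
st=sense();p=toF(-166,-14);print(shift(st,[*p,.0115],-7.2));p=toF(-100,-14);print(shift(st,[*p,.0115],-7.2))
E
```

```text
[(np.float64(-228.3), np.float64(-108.3)), (np.float64(-257.5), np.float64(-135.8)), (np.float64(-138.1), np.float64(-152.8)), (np.float64(-165.1), np.float64(-210.6)), (np.float64(-74.6), np.float64(-5.0)), (np.float64(-74.6), np.float64(-44.7))]
[(np.float64(-240.7), np.float64(-108.3)), (np.float64(-257.2), np.float64(-135.2)), (np.float64(-138.1), np.float64(-157.4)), (np.float64(-162.8), np.float64(-211.6))]
[ 1.5000e-01 -3.9100e-01  6.4022e+01 -1.1000e-02]
[ 6.5857e+01 -6.6080e+00  6.4022e+01 -1.1000e-02]
```

Request:
carry_out(
  motion=[
    {"x": 0,"y": -1.4,"z": 30,"twist": -0.011,"claw": -1},
    {"x": 0,"y": -1.4,"z": 55,"twist": -0.011,"claw": -1},
    {"x": 0,"y": -1.4,"z": 62.5,"twist": -0.011,"claw": -1},
    {"x": 0,"y": -1.4,"z": 62.5,"twist": -0.011,"claw": -1},
    {"x": 10,"y": -2.3,"z": 62.5,"twist": -0.011,"claw": -1},
    {"x": 20,"y": -3.3,"z": 62.5,"twist": -0.011,"claw": -1},
    {"x": 30,"y": -4.2,"z": 62.5,"twist": -0.011,"claw": -1},
    {"x": 40,"y": -5.2,"z": 62.5,"twist": -0.011,"claw": -1},
    {"x": 50,"y": -6.1,"z": 62.5,"twist": -0.011,"claw": -1},
    {"x": 60,"y": -7.0,"z": 62.5,"twist": -0.011,"claw": -1},
    {"x": 70,"y": -8.0,"z": 62.5,"twist": -0.011,"claw": -1},
    {"x": 80,"y": -9.0,"z": 62.5,"twist": -0.011,"claw": -1},
    {"x": 80,"y": -9.0,"z": 62.5,"twist": -0.011,"claw": -1},
  ],
)

```text
clock: 6.42
tcp_pos: [0.5503, -0.013, 0.0134]
ee_rot: [180.0, -0.2, -7.2]
force: [0.5, 0.2, -0.8]
finger_gap: 0.0234
grasp_force: 51.0
```

Request:
carry_out(
  motion=[
    {"x": 0,"y": 0,"z": 0.8,"twist": 0,"claw": -1},
    {"x": 0,"y": 0,"z": 0.8,"twist": 0,"claw": 0.3},
    {"x": 0,"y": 0,"z": 0.8,"twist": 0,"claw": 0.3},
    {"x": 0,"y": 0,"z": 0.8,"twist": 0,"claw": 0.3},
    {"x": 0,"y": 0,"z": 0.8,"twist": 0,"claw": 0.3},
    {"x": 0,"y": 0,"z": -35,"twist": 0,"claw": 0.3},
    {"x": 0,"y": 0,"z": -80,"twist": 0,"claw": -1},
    {"x": -70,"y": 0,"z": -90,"twist": 0,"claw": -1},
    {"x": -70,"y": 0,"z": -90,"twist": 0,"claw": -1},
    {"x": -70,"y": 0,"z": -90,"twist": 0,"claw": -1},
    {"x": -70,"y": 0,"z": -90,"twist": 0,"claw": -1},
    {"x": -70,"y": 0,"z": -90,"twist": 0,"claw": -1},
  ],
)

```text
clock: 7.42
tcp_pos: [0.4796, -0.0041, 0.1031]
ee_rot: [180.0, -0.1, -7.3]
force: [-0.6, 0.2, -0.3]
finger_gap: -0.0001
grasp_force: 0.0
```

```bash
cat >>h.py <<'E'
def edges(nm,uvs,z=.036):
    return [tuple(map(float,inF(unprojw(nm,u,z)))) for u in uvs]
E
python3 - <<'E'
from h import *
from workcell import *
snap("w4.json","pics/w4.png")
st=sense();print(st["tcp_pos"],st["ee_rot"],inF(st["tcp_pos"]),st["finger_gap"])
E
```

```text
[ 0.47976805 -0.00419465  0.10283216] [ 1.79990191e+02 -6.41991202e-02 -7.29313455e+00] (np.float64(-154.6), np.float64(-7.5)) 5.972430533422617e-05
```

View pics/w4.png

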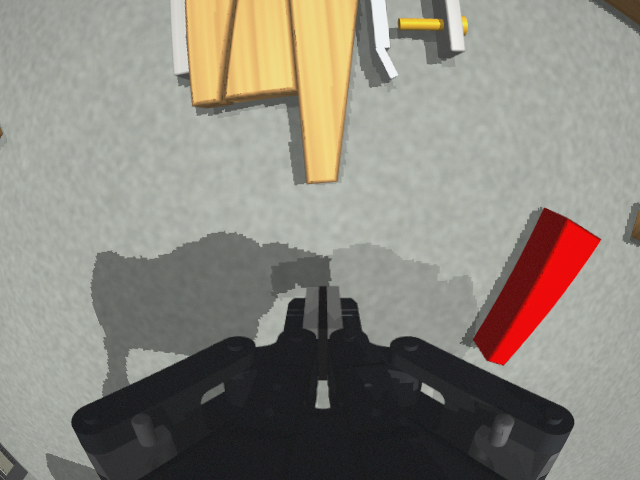

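```bash
python3 - <<'E'
from h import *
from workcell import *
loadw("w4","w4.json")
print(edges("w4",[(307,183),(338,181),(290,0),(357,0),(296,92),(226,101),(192,105)]))
st=sense()
for a in((-145,-12,.1028),(-145,-12,.012),(-125,-12,.012),(-72,-12,.012)):
    print(a,shift(st,[*toF(a[0],a[1]),a[2]],-2.43))
E
```

```text
[(-112.2, -2.5), (-112.6, -20.1), (-5.1, -2.2), (-8.2, -39.6), (-60.2, -1.1), (-60.3, 39.0), (-59.4, 59.6)]
(-145, -12, 0.1028) [ 9.906  3.719  0.032 -0.085]
(-145, -12, 0.012) [ 9.9060e+00  3.7190e+00  9.0832e+01 -8.5000e-02]
(-125, -12, 0.012) [ 2.9834e+01  2.0240e+00  9.0832e+01 -8.5000e-02]
(-72, -12, 0.012) [ 8.2643e+01 -2.4690e+00  9.0832e+01 -8.5000e-02]
```

Request:
carry_out(
  motion=[
    {"x": 10,"y": 3.7,"z": 40,"twist": -0.085,"claw": -1},
    {"x": 10,"y": 3.7,"z": 80,"twist": -0.085,"claw": -1},
    {"x": 10,"y": 3.7,"z": 91,"twist": -0.085,"claw": -1},
    {"x": 10,"y": 3.7,"z": 91,"twist": -0.085,"claw": -1},
    {"x": 20,"y": 2.9,"z": 91,"twist": -0.085,"claw": -1},
    {"x": 29,"y": 2.1,"z": 91,"twist": -0.085,"claw": -1},
    {"x": 35,"y": 1.6,"z": 91,"twist": -0.085,"claw": -1},
    {"x": 41,"y": 1.1,"z": 91,"twist": -0.085,"claw": -1},
    {"x": 47,"y": 0.6,"z": 91,"twist": -0.085,"claw": -1},
    {"x": 53,"y": 0.1,"z": 91,"twist": -0.085,"claw": -1},
    {"x": 59,"y": -0.4,"z": 91,"twist": -0.085,"claw": -1},
    {"x": 65,"y": -0.9,"z": 91,"twist": -0.085,"claw": -1},
    {"x": 71,"y": -1.4,"z": 91,"twist": -0.085,"claw": -1},
    {"x": 76,"y": -1.9,"z": 91,"twist": -0.085,"claw": -1},
    {"x": 79,"y": -2.2,"z": 91,"twist": -0.085,"claw": -1},
    {"x": 79,"y": -2.2,"z": 91,"twist": -0.085,"claw": -1},
  ],
)

```text
clock: 8.8
tcp_pos: [0.5583, -0.0119, 0.0118]
ee_rot: [180.0, -0.1, -2.4]
force: [0.6, -0.4, -0.8]
finger_gap: 0.0001
grasp_force: 0.0
```

Request:
carry_out(
  motion=[
    {"x": 1.5,"y": 0,"z": 0,"twist": 0,"claw": -1},
    {"x": 3,"y": 0,"z": 0,"twist": 0,"claw": -1},
    {"x": 4,"y": 0,"z": 0,"twist": 0,"claw": -1},
    {"x": 4,"y": 0,"z": 0,"twist": 0,"claw": -1},
    {"x": 4,"y": 0,"z": 0,"twist": 0,"claw": -1},
  ],
)

```text
clock: 9.22
tcp_pos: [0.5615, -0.012, 0.0118]
ee_rot: [180.0, -0.0, -2.4]
force: [0.3, -0.0, -0.6]
finger_gap: -0.0003
grasp_force: 0.0
```

```bash
python3 - <<'E'
from h import *
from workcell import *
snap("w5.json","pics/w5.png");loadw("w5","w5.json")
st=sense();print(inF(st["tcp_pos"]),st["force"])
print(proj("w5",place(WEDGE,np.r_[toF(0,-15),F[2]])).round().tolist())
E
```

```text
(np.float64(-72.6), np.float64(-11.8)) [ 0.14330018  0.98696494 -0.05020944]
[[296.0, 267.0], [294.0, -8.0], [394.0, -6.0], [336.0, 267.0], [289.0, 304.0], [286.0, -44.0], [414.0, -40.0], [340.0, 304.0]]
```

Request:
carry_out(
  motion=[
    {"x": 1,"y": 0,"z": 0,"twist": 0,"claw": -1},
    {"x": 2,"y": 0,"z": 0,"twist": 0,"claw": -1},
    {"x": 2,"y": 0,"z": 0,"twist": 0,"claw": -1},
  ],
)

```text
clock: 9.52
tcp_pos: [0.5636, -0.0121, 0.0118]
ee_rot: [180.0, -0.0, -2.4]
force: [0.9, 0.2, 0.0]
finger_gap: 0.0001
grasp_force: 0.0
```

Request:
carry_out(
  motion=[
    {"x": 1,"y": 0,"z": 0,"twist": 0,"claw": -1},
    {"x": 1,"y": 0,"z": 0,"twist": 0,"claw": -1},
  ],
)

```text
clock: 9.68
tcp_pos: [0.5646, -0.0122, 0.0118]
ee_rot: [180.0, -0.0, -2.4]
force: [-0.9, 0.5, -0.4]
finger_gap: -0.0001
grasp_force: 0.1
```

```bash
python3 - <<'E'
from h import *
for n in("w5","w6"):
    if n=="w6":snap("w6.json","pics/w6.png")
    loadw(n,n+".json");m=wood(cv2.imread(f"pics/{n}.png"))
    for c in range(240,350,10):
        r=np.where(m[:,c])[0]
        if len(r): print(c,r.max(),edges(n,[(c,r.max()+.5)]),end=" ")
    print()
    for row in(60,150,250):
        r=np.where(m[row])[0];d=np.split(r,np.where(np.diff(r)>2)[0]+1);print(row,[edges(n,[(s[0]-.5,row),(s[-1]+.5,row)]) for s in d if len(s)>8])
E
```

```text
240 296 [(-57.2, 17.7)] 250 297 [(-57.5, 14.0)] 260 297 [(-57.4, 10.4)] 270 297 [(-57.4, 6.7)] 280 297 [(-57.3, 3.2)] 290 297 [(-57.3, -0.4)] 300 306 [(-60.8, -3.9)] 310 305 [(-60.4, -7.5)] 320 306 [(-60.8, -11.0)] 330 305 [(-60.4, -14.6)] 340 305 [(-60.4, -18.2)] 
60 [[(29.1, 59.3), (23.5, -36.2)]]
150 [[(-3.1, 59.0), (-5.9, -30.1)]]
250 [[(-39.9, 59.1), (-39.4, -23.4)]]
240 304 [(-57.3, 18.0)] 250 304 [(-57.2, 14.2)] 260 304 [(-57.1, 10.6)] 270 305 [(-57.5, 6.9)] 280 305 [(-57.4, 3.3)] 290 305 [(-57.4, -0.3)] 300 306 [(-57.7, -3.9)] 310 305 [(-57.3, -7.5)] 320 306 [(-57.7, -11.0)] 330 306 [(-57.7, -14.6)] 340 306 [(-57.7, -18.2)] 
60 [[(32.2, 59.3), (26.6, -36.2)]]
150 [[(0.0, 59.0), (-2.8, -30.0)]]
250 [[(-36.8, 59.1), (-36.3, -23.4)]]
```

Request:
carry_out(
  motion=[
    {"x": 0.7,"y": 0,"z": 0,"twist": 0,"claw": -1},
    {"x": 0.7,"y": 0,"z": 0,"twist": 0,"claw": -1},
  ],
)

```text
clock: 9.9
tcp_pos: [0.5652, -0.0121, 0.0118]
ee_rot: [180.0, -0.0, -2.4]
force: [0.1, -0.4, 0.0]
finger_gap: -0.0002
grasp_force: 0.1
```

Request:
carry_out(
  motion=[
    {"x": 0.7,"y": 0,"z": 0,"twist": 0,"claw": -1},
    {"x": 0.7,"y": 0,"z": 0,"twist": 0,"claw": -1},
  ],
)

```text
clock: 10.07
tcp_pos: [0.5656, -0.0121, 0.0118]
ee_rot: [180.0, 0.0, -2.4]
force: [-2.0, -0.9, 1.1]
finger_gap: 0.0003
grasp_force: 0.9
```

Request:
carry_out(
  motion=[
    {"x": -20,"y": 0,"z": 0,"twist": 0,"claw": -1},
    {"x": -40,"y": 0,"z": -40,"twist": 0,"claw": -1},
    {"x": -40,"y": 0,"z": -80,"twist": 0,"claw": -1},
    {"x": 0,"y": 10,"z": -120,"twist": -0.12,"claw": 1},
    {"x": 93.5,"y": 295.5,"z": -148,"twist": -1.161,"claw": 1},
    {"x": 93.5,"y": 295.5,"z": -148,"twist": -1.161,"claw": 1},
    {"x": 93.5,"y": 295.5,"z": -148,"twist": -1.161,"claw": 1},
    {"x": 93.5,"y": 295.5,"z": -148,"twist": -1.161,"claw": 1},
    {"x": 93.5,"y": 295.5,"z": -148,"twist": -1.161,"claw": 1},
    {"x": 93.5,"y": 295.5,"z": -148,"twist": -1.161,"claw": 1},
    {"x": 93.5,"y": 295.5,"z": -148,"twist": -1.161,"claw": 1},
    {"x": 93.5,"y": 295.5,"z": -148,"twist": -1.161,"claw": 1},
    {"x": 93.5,"y": 295.5,"z": -148,"twist": -1.161,"claw": 1},
    {"x": 93.5,"y": 295.5,"z": -148,"twist": -1.161,"claw": 1},
    {"x": 93.5,"y": 295.5,"z": -148,"twist": -1.161,"claw": 1},
    {"x": 93.5,"y": 295.5,"z": -148,"twist": -1.161,"claw": 1},
  ],
)

```text
clock: 11.4
tcp_pos: [0.6468, -0.3104, 0.1597]
ee_rot: [-180.0, -0.0, 64.1]
force: [0.7, -0.2, -0.4]
finger_gap: 0.0857
grasp_force: 0.0
```

```bash
sed -i 's/^F=.*/F=np.array([.637,-.0038,np.radians(-2.43)])/' h.py; python3 - <<'E'
from h import *
from workcell import *
snap("w7.json","pics/w7.png");loadw("w7","w7.json");im=cv2.imread("pics/w7.png")
x0=[.6568,-.2831,np.radians(69.76)];u=proj("w7",place(WEDGE,x0));print(u.round().tolist())
for fl in(0,np.pi):
    x,f=fit(WEDGE,{"w7":im},{"w7":tuple(u[4:].mean(0).astype(int))},[*x0[:2],x0[2]+fl]);print(x[:2],np.degrees(x[2]),f)
    if fl==0:
        c,s=np.cos(x[2]),np.sin(x[2]);g=x[:2]+np.array([c*35+s*3.5,s*35-c*3.5])/1000
st=sense();print(st["tcp_pos"],st["ee_rot"],g,shift(st,[*g,.012],np.degrees(x[2])-180-5.65))
E
```

```text
[[309.0, 252.0], [293.0, 111.0], [345.0, 105.0], [330.0, 250.0], [307.0, 268.0], [289.0, 109.0], [348.0, 103.0], [331.0, 266.0]]
[ 0.65519466 -0.28278811] 69.80969635753513 0.028740806505084038
[ 0.65584874 -0.2809587 ] 254.53600864349312 0.3994215428829193
[ 0.6468581  -0.31028492  0.15985633] [-1.79985768e+02 -3.61968709e-03  6.40875585e+01] [ 0.67055947 -0.2511468 ] [ 6.35500e+01 -4.52500e+00  1.47856e+02 -8.40000e-02]
```

Request:
carry_out(
  motion=[
    {"x": 32,"y": -2,"z": 10,"twist": 0,"claw": 1},
    {"x": 63.5,"y": -4.5,"z": 30,"twist": 0,"claw": 1},
    {"x": 63.5,"y": -4.5,"z": 70,"twist": 0,"claw": 1},
    {"x": 63.5,"y": -4.5,"z": 110,"twist": 0,"claw": 1},
    {"x": 63.5,"y": -4.5,"z": 147,"twist": 0,"claw": 1},
    {"x": 63.5,"y": -4.5,"z": 147,"twist": 0,"claw": 1},
    {"x": 63.5,"y": -4.5,"z": 147,"twist": 0,"claw": -1},
    {"x": 63.5,"y": -4.5,"z": 147,"twist": 0,"claw": -1},
    {"x": 63.5,"y": -4.5,"z": 147,"twist": 0,"claw": -1},
    {"x": 63.5,"y": -4.5,"z": 147,"twist": 0,"claw": -1},
    {"x": 63.5,"y": -4.5,"z": 147,"twist": 0,"claw": -1},
    {"x": 63.5,"y": -4.5,"z": 147,"twist": 0,"claw": -1},
    {"x": 63.5,"y": -4.5,"z": 147,"twist": 0,"claw": -1},
    {"x": 63.5,"y": -4.5,"z": 147,"twist": 0,"claw": -1},
  ],
)

```text
clock: 12.62
tcp_pos: [0.6721, -0.2531, 0.0167]
ee_rot: [179.7, -0.0, 64.1]
force: [-0.2, 0.5, 6.0]
finger_gap: 0.0365
grasp_force: 49.5
```

Request:
carry_out(
  motion=[
    {"x": 0,"y": 0,"z": -35,"twist": 0,"claw": -1},
    {"x": 0,"y": 0,"z": -70,"twist": 0,"claw": -1},
    {"x": 109.8,"y": -296.8,"z": -70,"twist": -1.881,"claw": -1},
    {"x": 109.8,"y": -296.8,"z": -70,"twist": -1.881,"claw": -1},
    {"x": 109.8,"y": -296.8,"z": -70,"twist": -1.881,"claw": -1},
    {"x": 109.8,"y": -296.8,"z": -70,"twist": -1.881,"claw": -1},
    {"x": 109.8,"y": -296.8,"z": -70,"twist": -1.881,"claw": -1},
    {"x": 109.8,"y": -296.8,"z": -70,"twist": -1.881,"claw": -1},
    {"x": 109.8,"y": -296.8,"z": -70,"twist": -1.881,"claw": -1},
    {"x": 109.8,"y": -296.8,"z": -70,"twist": -1.881,"claw": -1},
    {"x": 109.8,"y": -296.8,"z": -70,"twist": -1.881,"claw": -1},
    {"x": 109.8,"y": -296.8,"z": -70,"twist": -1.881,"claw": -1},
    {"x": 109.8,"y": -296.8,"z": -70,"twist": -1.881,"claw": -1},
    {"x": 109.8,"y": -296.8,"z": -70,"twist": -1.881,"claw": -1},
    {"x": 109.8,"y": -296.8,"z": -70,"twist": -1.881,"claw": -1},
    {"x": 109.8,"y": -296.8,"z": -70,"twist": -1.881,"claw": -1},
    {"x": 109.8,"y": -296.8,"z": -70,"twist": -1.881,"claw": -1},
    {"x": 109.8,"y": -296.8,"z": -70,"twist": -1.881,"claw": -1},
    {"x": 109.8,"y": -296.8,"z": -70,"twist": -1.881,"claw": -1},
    {"x": 109.8,"y": -296.8,"z": -70,"twist": -1.881,"claw": -1},
  ],
)

```text
clock: 14.28
tcp_pos: [0.4518, -0.024, 0.0835]
ee_rot: [-180.0, 0.1, 171.7]
force: [0.1, -0.0, -1.3]
finger_gap: 0.0365
grasp_force: 50.3
```

```bash
python3 - <<'E'
from h import *
import h
from workcell import *
snap("w8.json","pics/w8.png");loadw("w8","w8.json");im=cv2.imread("pics/w8.png")
st=sense();print(st["tcp_pos"],st["ee_rot"],st["finger_gap"],inF(st["tcp_pos"]))
z0=st["tcp_pos"][2]-.0167;_p=h.place
h.place=lambda poly,x,hh=36:_p(poly,x,hh)+[0,0,z0]
x0=np.r_[toF(-150,-32),F[2]+np.pi];u=h.proj("w8",h.place(WEDGE,x0));print(u.round().tolist())
m=wood(im);print("wood bbox rows/cols",[ (int(a.min()),int(a.max())) for a in np.where(m[:, :])])
s=u[4:][[1,2]].mean(0)
x,f=fit(WEDGE,{"w8":im},{"w8":tuple(np.clip(u[4:6].mean(0),0,470).astype(int))},x0);print("held",inF(x),np.degrees(x[2]-F[2])-180,f)
E
```

```text
[ 0.45175324 -0.02393325  0.08332753] [-1.79992727e+02  6.97496711e-02  1.71697511e+02] 0.036379867279300614 (np.float64(-184.2), np.float64(-28.0))
[[307.0, 431.0], [275.0, 242.0], [368.0, 233.0], [337.0, 429.0], [305.0, 477.0], [263.0, 272.0], [379.0, 261.0], [339.0, 476.0]]
wood bbox rows/cols [(234, 479), (0, 639)]
held (np.float64(-150.3), np.float64(-32.3)) -1.1566153200746783 0.2559657692909241
```

Request:
carry_out(
  motion=[
    {"x": 0,"y": 0,"z": 30,"twist": -0.01,"claw": -1},
    {"x": 0,"y": 0,"z": 55,"twist": -0.01,"claw": -1},
    {"x": 0,"y": 0,"z": 65.5,"twist": -0.01,"claw": -1},
    {"x": 0,"y": 0,"z": 65.5,"twist": -0.01,"claw": -1},
    {"x": -10,"y": 0.9,"z": 65.5,"twist": -0.01,"claw": -1},
    {"x": -20,"y": 1.9,"z": 65.5,"twist": -0.01,"claw": -1},
    {"x": -30,"y": 2.8,"z": 65.5,"twist": -0.01,"claw": -1},
    {"x": -40,"y": 3.8,"z": 65.5,"twist": -0.01,"claw": -1},
    {"x": -50,"y": 4.7,"z": 65.5,"twist": -0.01,"claw": -1},
    {"x": -60,"y": 5.7,"z": 65.5,"twist": -0.01,"claw": -1},
    {"x": -70,"y": 6.6,"z": 65.5,"twist": -0.01,"claw": -1},
    {"x": -81.6,"y": 7.7,"z": 65.5,"twist": -0.01,"claw": -1},
    {"x": -81.6,"y": 7.7,"z": 65.5,"twist": -0.01,"claw": -1},
  ],
)

```text
clock: 15.42
tcp_pos: [0.5356, -0.028, 0.0176]
ee_rot: [-180.0, 0.2, 172.3]
force: [-0.7, 0.2, -1.5]
finger_gap: 0.0365
grasp_force: 50.0
```

Request:
carry_out(
  motion=[
    {"x": 0,"y": 0,"z": 0,"twist": 0,"claw": 0.5},
    {"x": 0,"y": 0,"z": 0,"twist": 0,"claw": 0.5},
    {"x": 0,"y": 0,"z": 0,"twist": 0,"claw": 0.5},
    {"x": 0,"y": 0,"z": 0,"twist": 0,"claw": 0.5},
    {"x": 0,"y": 0,"z": -35,"twist": 0,"claw": 0.5},
    {"x": 0,"y": 0,"z": -75,"twist": 0,"claw": -1},
    {"x": 70,"y": 0,"z": -85,"twist": 1.5,"claw": -1},
    {"x": 70,"y": 0,"z": -85,"twist": 1.5,"claw": -1},
    {"x": 70,"y": 0,"z": -85,"twist": 1.5,"claw": -1},
    {"x": 70,"y": 0,"z": -85,"twist": 1.5,"claw": -1},
    {"x": 70,"y": 0,"z": -85,"twist": 1.5,"claw": -1},
    {"x": 70,"y": 0,"z": -85,"twist": 1.5,"claw": -1},
    {"x": 70,"y": 0,"z": -85,"twist": 1.5,"claw": -1},
    {"x": 70,"y": 0,"z": -85,"twist": 1.5,"claw": -1},
    {"x": 70,"y": 0,"z": -85,"twist": 1.5,"claw": -1},
    {"x": 70,"y": 0,"z": -85,"twist": 1.5,"claw": -1},
    {"x": 70,"y": 0,"z": -85,"twist": 1.5,"claw": -1},
    {"x": 70,"y": 0,"z": -85,"twist": 1.5,"claw": -1},
    {"x": 70,"y": 0,"z": -85,"twist": 1.5,"claw": -1},
  ],
)

```text
clock: 17.0
tcp_pos: [0.4636, -0.0185, 0.1024]
ee_rot: [-180.0, 0.0, 86.2]
force: [-1.1, -0.0, -0.3]
finger_gap: -0.0003
grasp_force: 0.0
```

Request:
carry_out(
  motion=[
    {"x": 0,"y": 0,"z": 0,"twist": 1.55,"claw": -1},
    {"x": 0,"y": 0,"z": 0,"twist": 1.55,"claw": -1},
    {"x": 0,"y": 0,"z": 0,"twist": 1.55,"claw": -1},
    {"x": 0,"y": 0,"z": 0,"twist": 1.55,"claw": -1},
    {"x": 0,"y": 0,"z": 0,"twist": 1.55,"claw": -1},
    {"x": 0,"y": 0,"z": 0,"twist": 1.55,"claw": -1},
    {"x": 0,"y": 0,"z": 0,"twist": 1.55,"claw": -1},
    {"x": 0,"y": 0,"z": 0,"twist": 1.55,"claw": -1},
    {"x": 0,"y": 0,"z": 0,"twist": 1.55,"claw": -1},
    {"x": 0,"y": 0,"z": 0,"twist": 1.55,"claw": -1},
    {"x": 0,"y": 0,"z": 0,"twist": 1.55,"claw": -1},
    {"x": 0,"y": 0,"z": 0,"twist": 1.55,"claw": -1},
    {"x": 0,"y": 0,"z": 0,"twist": 1.55,"claw": -1},
    {"x": 0,"y": 0,"z": 0,"twist": 1.55,"claw": -1},
  ],
)

```text
clock: 18.17
tcp_pos: [0.4637, -0.0186, 0.1023]
ee_rot: [180.0, -0.0, -2.2]
force: [0.7, -0.2, -0.3]
finger_gap: 0.0
grasp_force: 0.0
```

```bash
python3 - <<'E'
from h import *
from workcell import *
snap("w9.json","pics/w9.png");loadw("w9","w9.json");im=cv2.imread("pics/w9.png");m=wood(im)
st=sense();print(st["tcp_pos"],st["ee_rot"],inF(st["tcp_pos"]))
for c in range(180,440,12):
    r=np.where(m[:260,c])[0]
    if len(r): print(c,r.max(),edges("w9",[(c,r.max()+.5)]),end=" ")
print()
for row in(20,60,90,130,160):
    r=np.where(m[row])[0];d=np.split(r,np.where(np.diff(r)>2)[0]+1);print(row,[edges("w9",[(s[0]-.5,row),(s[-1]+.5,row)]) for s in d if len(s)>8])
E
```

```text
[ 0.46374196 -0.01853914  0.10233364] [ 1.79995362e+02 -1.68697646e-03 -2.06310268e+00] (np.float64(-172.5), np.float64(-22.1))
192 74 [(-65.6, 52.7)] 204 75 [(-66.9, 45.3)] 216 74 [(-66.9, 38.1)] 228 73 [(-66.8, 31.1)] 240 72 [(-66.7, 24.1)] 252 71 [(-66.5, 17.2)] 264 71 [(-66.8, 10.5)] 276 70 [(-66.5, 3.7)] 288 70 [(-66.7, -2.9)] 300 179 [(-128.5, -9.4)] 312 179 [(-128.5, -16.2)] 324 179 [(-128.5, -23.0)] 336 179 [(-128.5, -29.8)] 348 180 [(-129.0, -36.6)] 360 180 [(-128.9, -43.4)] 396 13 [(-31.2, -63.0)] 408 14 [(-31.2, -70.0)] 420 15 [(-31.1, -77.0)] 432 17 [(-31.5, -84.2)] 
20 [[(-31.1, 60.0), (-36.4, -46.8)]]
60 [[(-56.1, 60.0), (-60.2, -47.3)]]
90 [[(-78.0, -15.4), (-77.5, -46.8)]]
130 [[(-100.5, -11.0), (-100.2, -46.5)]]
160 [[(-117.4, -7.6), (-117.1, -46.3)]]
```

View pics/w9.png

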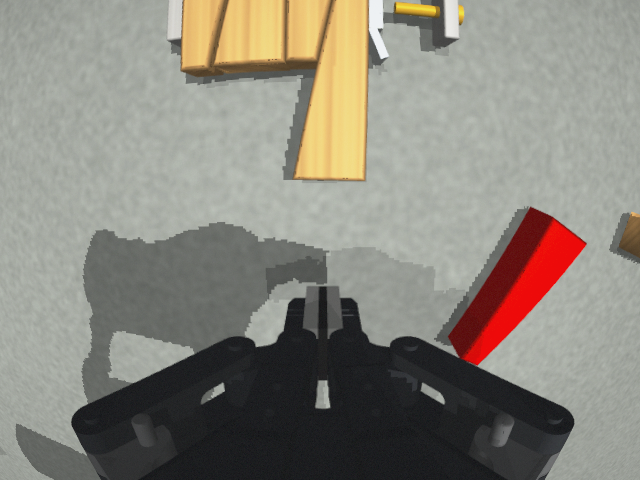

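Request:
carry_out(
  motion=[
    {"x": 15,"y": 3,"z": 40,"twist": 0.006,"claw": -1},
    {"x": 27.5,"y": 6.1,"z": 78,"twist": 0.006,"claw": -1},
    {"x": 27.5,"y": 6.1,"z": 90.5,"twist": 0.006,"claw": -1},
    {"x": 27.5,"y": 6.1,"z": 90.5,"twist": 0.006,"claw": -1},
    {"x": 33,"y": 6.1,"z": 90.5,"twist": 0.006,"claw": -1},
    {"x": 39.5,"y": 6.2,"z": 90.5,"twist": 0.006,"claw": -1},
    {"x": 44.7,"y": 7.3,"z": 90.5,"twist": 0.006,"claw": -1},
    {"x": 50,"y": 8.4,"z": 90.5,"twist": 0.006,"claw": -1},
    {"x": 55.2,"y": 9.5,"z": 90.5,"twist": 0.006,"claw": -1},
    {"x": 60.5,"y": 10.5,"z": 90.5,"twist": 0.006,"claw": -1},
    {"x": 60.5,"y": 10.5,"z": 90.5,"twist": 0.006,"claw": -1},
  ],
)

```text
clock: 19.13
tcp_pos: [0.5252, -0.0318, 0.0122]
ee_rot: [180.0, -0.1, -2.6]
force: [-1.4, 0.2, 0.3]
finger_gap: 0.0001
grasp_force: 0.3
```

Request:
carry_out(
  motion=[
    {"x": 4,"y": 0.8,"z": 0,"twist": 0,"claw": -1},
    {"x": 8,"y": 1.6,"z": 0,"twist": 0,"claw": -1},
    {"x": 12,"y": 2.4,"z": 0,"twist": 0,"claw": -1},
    {"x": 16,"y": 3.2,"z": 0,"twist": 0,"claw": -1},
    {"x": 20,"y": 4,"z": 0,"twist": 0,"claw": -1},
    {"x": 24,"y": 4.8,"z": 0,"twist": 0,"claw": -1},
    {"x": 24,"y": 4.8,"z": 0,"twist": 0,"claw": -1},
  ],
)

```text
clock: 19.72
tcp_pos: [0.5473, -0.0372, 0.0119]
ee_rot: [-180.0, 0.1, -2.6]
force: [-5.7, 0.8, 4.2]
finger_gap: -0.0
grasp_force: 2.7
```

```bash
cat >chk.py <<'E'
import sys
from h import *
from workcell import *
n=sys.argv[1];snap(n+".json",f"pics/{n}.png");loadw(n,n+".json");im=cv2.imread(f"pics/{n}.png");m=wood(im)
st=sense();print(st["tcp_pos"],inF(st["tcp_pos"]),st["force"],st["clock"])
for y in(50,30,10,-5,-13,-22,-30,-38,-46,-54):
    # last wood along the mouth direction at this frame y
    w=[x for x in np.arange(20,-130,-.25) if (lambda u:0<=u[0]<640 and 0<=u[1]<480 and m[int(u[1]),int(u[0])])(proj(n,[[*toF(x,y),.036]])[0])]
    print(y,min(w) if w else None,end="; ")
print()
for x in(-30,-45,-58):
    w=[y for y in np.arange(70,-75,-.25) if (lambda u:0<=u[0]<640 and 0<=u[1]<480 and m[int(u[1]),int(u[0])])(proj(n,[[*toF(x,y),.036]])[0])]
    print("x",x,max(w),min(w))
E
python3 chk.py w10
```

```text
[ 0.54729468 -0.03721711  0.01195678] (np.float64(-88.2), np.float64(-37.2)) [-4.69324511  0.92921981  2.62988939] 19.7667
50 -61.0; 30 -60.25; 10 -60.25; -5 -59.25; -13 -59.25; -22 -76.25; -30 -76.5; -38 -76.5; -46 -76.75; -54 -76.25; 
x -30 58.75 -55.25
x -45 58.75 -55.75
x -58 58.75 -55.5
```

Request:
carry_out(
  motion=[
    {"x": 3,"y": 0.6,"z": 0,"twist": 0,"claw": -1},
    {"x": 6,"y": 1.2,"z": 0,"twist": 0,"claw": -1},
    {"x": 9,"y": 1.8,"z": 0,"twist": 0,"claw": -1},
    {"x": 12,"y": 2.4,"z": 0,"twist": 0,"claw": -1},
    {"x": 12,"y": 2.4,"z": 0,"twist": 0,"claw": -1},
  ],
)

```text
clock: 20.18
tcp_pos: [0.5586, -0.04, 0.0119]
ee_rot: [-180.0, 0.1, -2.6]
force: [-7.1, 1.7, 5.1]
finger_gap: 0.0004
grasp_force: 3.4
```

Request:
carry_out(
  motion=[
    {"x": 1,"y": 0.2,"z": 0,"twist": 0,"claw": -1},
    {"x": 2,"y": 0.4,"z": 0,"twist": 0,"claw": -1},
    {"x": 2,"y": 0.4,"z": 0,"twist": 0,"claw": -1},
  ],
)

```text
clock: 20.43
tcp_pos: [0.5599, -0.0402, 0.0119]
ee_rot: [-180.0, 0.2, -2.6]
force: [-8.9, 1.4, 6.0]
finger_gap: 0.0002
grasp_force: 4.5
```

Request:
carry_out(
  motion=[
    {"x": 1,"y": 0.2,"z": 0,"twist": 0,"claw": -1},
    {"x": 2,"y": 0.4,"z": 0,"twist": 0,"claw": -1},
    {"x": 3,"y": 0.6,"z": 0,"twist": 0,"claw": -1},
    {"x": 3,"y": 0.6,"z": 0,"twist": 0,"claw": -1},
  ],
)

```text
clock: 20.77
tcp_pos: [0.5629, -0.041, 0.0119]
ee_rot: [-180.0, 0.2, -2.6]
force: [-8.9, 2.5, 6.3]
finger_gap: 0.0004
grasp_force: 4.5
```

Request:
carry_out(
  motion=[
    {"x": 1,"y": 0.2,"z": 0,"twist": 0,"claw": -1},
    {"x": 1,"y": 0.2,"z": 0,"twist": 0,"claw": -1},
  ],
)

```text
clock: 20.93
tcp_pos: [0.5638, -0.0411, 0.0119]
ee_rot: [-180.0, 0.2, -2.6]
force: [-9.4, 1.5, 6.9]
finger_gap: -0.0003
grasp_force: 4.7
```

Request:
carry_out(
  motion=[
    {"x": 0.7,"y": 0.1,"z": 0,"twist": 0,"claw": -1},
    {"x": 0.7,"y": 0.1,"z": 0,"twist": 0,"claw": -1},
  ],
)

```text
clock: 21.1
tcp_pos: [0.5643, -0.0413, 0.0119]
ee_rot: [-180.0, 0.2, -2.6]
force: [-9.3, 1.7, 6.1]
finger_gap: -0.0002
grasp_force: 4.8
```

Request:
carry_out(
  motion=[
    {"x": 0.8,"y": 0.1,"z": 0,"twist": 0,"claw": -1},
    {"x": 0.8,"y": 0.1,"z": 0,"twist": 0,"claw": -1},
  ],
)

```text
clock: 21.27
tcp_pos: [0.5643, -0.0412, 0.0119]
ee_rot: [-179.9, 0.3, -2.6]
force: [-12.9, 3.4, 9.5]
finger_gap: 0.0002
grasp_force: 6.3
```

Request:
carry_out(
  motion=[
    {"x": 0.5,"y": 0,"z": 0,"twist": 0,"claw": -1},
    {"x": 0.5,"y": 0,"z": 0,"twist": 0,"claw": -1},
  ],
)

```text
clock: 21.43
tcp_pos: [0.5644, -0.0412, 0.0119]
ee_rot: [-179.9, 0.4, -2.6]
force: [-14.0, 2.2, 10.1]
finger_gap: -0.0003
grasp_force: 7.1
```

Request:
carry_out(
  motion=[
    {"x": 0.7,"y": 0,"z": 0,"twist": 0,"claw": -1},
    {"x": 1.4,"y": 0,"z": 0,"twist": 0,"claw": -1},
    {"x": 1.4,"y": 0,"z": 0,"twist": 0,"claw": -1},
  ],
)

```text
clock: 21.68
tcp_pos: [0.5643, -0.0412, 0.0119]
ee_rot: [-179.9, 0.6, -2.6]
force: [-19.7, 1.3, 14.6]
finger_gap: -0.0001
grasp_force: 9.6
```

```bash
python3 chk.py w11
```

```text
[ 0.56432913 -0.04120915  0.01193078] (np.float64(-71.0), np.float64(-40.5)) [-20.12052703   2.79432933  15.1070289 ] 21.7333
50 -60.5; 30 -59.5; 10 -59.75; -5 -58.75; -13 -59.0; -22 -59.25; -30 -59.25; -38 -59.0; -46 -59.25; -54 -59.25; 
x -30 58.5 -58.75
x -45 58.5 -58.75
x -58 58.5 -59.0
```

Request:
carry_out(
  motion=[
    {"x": 0.8,"y": 0,"z": -0.3,"twist": 0,"claw": -1},
    {"x": 1.6,"y": 0,"z": -0.5,"twist": 0,"claw": -1},
    {"x": 2.4,"y": 0,"z": -0.7,"twist": 0,"claw": -1},
    {"x": 2.4,"y": 0,"z": -0.7,"twist": 0,"claw": -1},
    {"x": 2.4,"y": 0,"z": -0.7,"twist": 0,"claw": -1},
  ],
)

```text
clock: 22.15
tcp_pos: [0.5643, -0.0412, 0.0119]
ee_rot: [-179.9, 0.9, -2.6]
force: [-24.7, 1.9, 16.2]
finger_gap: -0.0003
grasp_force: 12.8
```

Request:
carry_out(
  motion=[
    {"x": 0.7,"y": 0,"z": -1,"twist": 0,"claw": -1},
    {"x": 1.5,"y": 0,"z": -2,"twist": 0,"claw": -1},
    {"x": 2.2,"y": 0,"z": -2.5,"twist": 0,"claw": -1},
    {"x": 2.2,"y": 0,"z": -2.5,"twist": 0,"claw": -1},
    {"x": 2.2,"y": 0,"z": -2.5,"twist": 0,"claw": -1},
  ],
)

```text
clock: 22.57
tcp_pos: [0.5643, -0.0408, 0.0122]
ee_rot: [-179.9, 1.2, -2.6]
force: [-25.3, 1.5, 4.3]
finger_gap: -0.0001
grasp_force: 12.8
```

Request:
carry_out(
  motion=[
    {"x": 1,"y": 0,"z": -0.5,"twist": 0,"claw": -1},
    {"x": 2,"y": 0,"z": -1,"twist": 0,"claw": -1},
    {"x": 2.5,"y": 0,"z": -1.3,"twist": 0,"claw": -1},
    {"x": 2.5,"y": 0,"z": -1.3,"twist": 0,"claw": -1},
    {"x": 2.5,"y": 0,"z": -1.3,"twist": 0,"claw": -1},
  ],
)

```text
clock: 22.98
tcp_pos: [0.5642, -0.0405, 0.0125]
ee_rot: [-179.8, 1.5, -2.6]
force: [-30.6, 2.4, 2.5]
finger_gap: 0.0
grasp_force: 15.4
```

Request:
carry_out(
  motion=[
    {"x": -4,"y": 0,"z": 0,"twist": 0,"claw": -1},
    {"x": -8,"y": 0,"z": 0,"twist": 0,"claw": -1},
    {"x": -20,"y": 0,"z": 0,"twist": 0,"claw": -1},
    {"x": -50,"y": 0,"z": -20,"twist": 0,"claw": -1},
    {"x": -70,"y": 0,"z": -55,"twist": 0,"claw": -1},
    {"x": -85,"y": 0,"z": -90,"twist": 0,"claw": -1},
    {"x": -85,"y": 0,"z": -90,"twist": 0,"claw": -1},
    {"x": -85,"y": 0,"z": -90,"twist": 0,"claw": -1},
  ],
)

```text
clock: 23.65
tcp_pos: [0.493, -0.0391, 0.1089]
ee_rot: [179.9, -0.4, -2.7]
force: [0.1, 0.6, 0.4]
finger_gap: 0.0001
grasp_force: 0.0
```

```bash
python3 chk.py w12
```

```text
[ 0.4924413  -0.03890855  0.10734221] (np.float64(-142.9), np.float64(-41.2)) [-0.32366322 -0.72535324 -0.10525394] 23.7
50 -63.25; 30 -62.25; 10 -62.5; -5 -62.0; -13 -61.75; -22 -62.0; -30 -62.0; -38 -62.25; -46 -62.25; -54 -61.5; 
x -30 59.5 -58.25
x -45 60.25 -58.25
x -58 60.0 -58.25
```

```bash
python3 -c "
from workcell import *
print(finish_job())"
```

```text
the job is handed in; nothing more can be done
None
```

I slid both loose wedges in, drove the last one up to the end stop with about 31 N of push, and handed the job in at about 24 s. After I backed off, the wrist camera showed all four near ends flush to within about 1.5 mm; no verdict was returned.

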